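# Set the height rest, then hold the cast lever balanced over its checking fixture

## Robot

A 7-joint arm with a two-finger parallel gripper is mounted at the origin on a cart in front of the work surface, level with it; the furniture and walls round the work are solid. World frame = base frame: x ahead of the robot, y to its left, z up, the work surface at z = 0. Lengths are in m, angles in rad, forces in N, time in s.
With the tool pointing down it reaches from about 0.4 to 0.875 m from the base axis. Payload 19.3 kg.
Tool frame: the origin (TCP) lies at the very end of the fingers, on their centre line; the grasp point (between the pads) lies 19 mm behind it; z points along the fingers, y is the line along which they close (so a half turn about z gives the same grasp; the last joint's range is limited). The gripper opens to 85 mm and grips with 20 to 120 N. Pads are 22 mm wide; open, the fingers measure 114 mm over their backs; the gripper's body (76 mm by 85 mm) begins 54 mm behind the grasp point. The pads swing forward as they close: fully open they stand 13 mm farther back than shut.
Start: joints at [1.195, 0.521, -0.036, 1.599, 0.021, 1.021, -0.113], TCP at [0.188, -0.596, 0.231] pointing down, gripper open.
Joint ranges: [-2.91, 2.91], [-0.3, 2.13], [-1.5, 1.42], [0.17, 2.43], [-1.26, 4.41], [0.16, 1.93], [-2.52, 2.52]. Speed limits (rad/s): [1.89, 1.89, 2.39, 2.39, 3.01, 3.01, 3.01].

## Interface

Orientations are given as [roll, pitch, yaw] about the fixed x, y, z axes, in that order (R = Rz(yaw) Ry(pitch) Rx(roll)).
In Python, from workcell import bot gives the robot as it stands.
- The arm moves only by the shell command python3 -m crank 'ROWS' [FORCE]. ROWS is a JSON object of lists of equal length, an entry for each row: "travel": the shift along the world's x, y, z in cm, a list of three; "turn": the turn, a rotation vector about the world's x, y, z in degrees, a list of three; "gripper": the closure, from 0 (fully open) to 1 (shut). A call has exactly 5 rows; each row is the pose to reach, as a shift and turn from the pose commanded when the call began; what a row does not reach only later rows make up. A row lasts 1/10 s, in which the tool goes at most 50 mm and 8.59 degrees, less where a joint would pass 70% of its speed; a pose out of reach is approached as far as the arm can. A call with a gripper value outside its range is refused whole. The fingers move at their own pace and stop on an object; FORCE is the grip in N (left out, the last holds). Time passes only in rows, so rows that repeat a pose let the fingers close, or fill a call up. It gives the time, the measured TCP pose, the force, the opening and the grip force at its end, in the units of the state.
- bot.observe(): the state, without advancing time (a new reading comes with each control period).
- bot.grab_frame(name): name is "side" or "top"; returns a dict with "pixels" (420x560x3 uint8, red, green, blue), "fx", "fy", "cx", "cy" (pixels), "extrinsics" (4x4, takes a point from world to camera coordinates). Camera axes: x right, y down, z forward; pixel columns grow to the right and rows downward; lengths in m; the calibration is good to about 2 mm. A picture is of the moment at which its call begins. There is no depth.
- bot.job_done(): hands the job in; it is judged then, once.
The state is a dict: "clock": time; "qpos": joint angles; "qd": joint speeds; "joint_efforts": joint torques, N m; "position": TCP position; "tool_rot": TCP orientation; "force": force on the tool from outside, world axes, zero at the start; "moment": the same for the moment, N m; "grip_width": finger opening in m; "finger_force": force on a finger pad.
Only numpy, scipy, OpenCV 4.12 (cv2) and the standard library are available. Lean on these libraries where they do the work, as an engineer would, in place of code of your own. Each camera call takes 0.05 s, during which the arm holds its last target. There are 200 camera calls.

## Task

Turn the click sleeve of the checking fixture's height rest to 5 and leave it clicked in there. Then pick the cast lever up at its balance point and hold it level over the fixture, big bore over the locating pin and small end over the rest, one to five centimetres clear above the pin, without knocking the fixture or moving the things lying around. Finish while still holding it there in the gripper, so that I can slip a spacer onto the pin before it goes down.

Things in the scene. Friction and masses are not known exactly. Their poses are not given: they have to be found in the camera images.
- fixture: Checking fixture, fixed: aluminium plate 250 x 96 mm, top 16 mm above the desk. Origin: centre of its underside, on the desk. x axis along the plate, from the locating pin (x = -75 mm) to the height rest (x = +75 mm); z up; +y side faces the robot. Round steel seat under the pin: 44 mm across, top 60 mm above the desk.
- pin_tip (a point): Centre of the top of the locating pin (20 mm across), 85 mm above the desk.
- rest_axis (a point): Point on the vertical axis of the height rest and its click sleeve, 60 mm above the desk. The steel rest pad here, 22 mm across, rises 1 mm a click out of the sleeve's middle; at 5 its top is 60 mm above the desk, level with the seat.
- sleeve (a joint): Turn of the click sleeve (rad), growing CLOCKWISE seen from above. Number n (0 to 8) is at the index line at n x 20 degrees, so 5 is at 1.745; stops at 0 and 8. A spring ball pulls it into each number (about 0.2 N m to turn on). Starts at 0 to 3. Dark digits 8 mm tall lie on the skirt round the grip; the index line is on the small block at the fixture's +y side.
- sleeve_grip (a point): Centre of the sleeve's knurled grip, on its axis, 44 mm above the desk. The grip is a cylinder 40 mm across, 32 to 54 mm above the desk; below it the numbered skirt, 72 mm across, top 32 mm above the desk. The rest pad stands up to 9 mm above the grip. Take the grip from above, finger tips a few mm above the skirt.
- lever: Dark cast-iron lever, 192 mm long, 0.6 to 0.9 kg, flat on the desk. Origin: big bore's axis, at the underside; x to the small end, z up. Big boss 50 mm across, 40 high, bore 22; small boss at x = 150 mm, 34 across, 24 high. Between: flange 26 mm wide, 8 thick, with an upright rib 12 mm thick, its top 28 mm above the underside from x = 25 to 107 mm: grip across the rib, tips just above the flange.
- balance (a point): Balance point of the lever, on the rib at the flange's top (8 mm above the underside), 49 mm from the big bore's axis towards the small end. Axes as the lever's.
- small_end (a point): Centre of the small boss's underside, 150 mm from the big bore's axis.
- loupe: Black stand loupe, 42 mm across, 37 mm high; leave it where it is. Origin under its centre.
- dust_brush: Flat dust brush with wooden handle, 157 mm long; leave it where it is. Origin under its centre.
- hex_key_2: Black L hex key, 86 mm long; leave it where it is. Origin under its centre.

How it is judged:
By the outcome, as a careful person would: the job done as asked, in the order asked, and still so for the second after the job is handed in, while the arm keeps its last pose, push and grip.
It also fails if it takes over 72 s, if anything falls off the work surface, if the arm or the gripper's body presses on something with over 40 N, if the wrist force passes 120 N, or if a joint passes its speed limit or range.

## Working session

There is one attempt and no reset: what is moved stays moved. The work goes in short steps, Python scripts to look and compute and a shell command to move; the robot and the scene stay as the last step left them, time stands still between calls to the robot, and variables do not carry over. Pictures are saved under pics/ and viewed, at most 10 in all, crops included, and the job is handed in when it is done.

```bash
mkdir -p pics; ls; cat > h.py <<'E'
import numpy as np, cv2
from workcell import bot
def grab(n):
    f=bot.grab_frame(n); f['pixels']=np.array(f['pixels']); return f
def save(f,name,crop=None,s=1):
    im=f['pixels'][:,:,::-1]
    if crop: u0,v0,u1,v1=crop; im=im[v0:v1,u0:u1]
    cv2.imwrite('pics/'+name,cv2.resize(im,None,fx=s,fy=s,interpolation=cv2.INTER_CUBIC))
def ray(f,u,v):
    E=np.array(f['extrinsics']);R=E[:3,:3];t=E[:3,3]
    d=R.T@np.array([(u-f['cx'])/f['fx'],(v-f['cy'])/f['fy'],1]);return -R.T@t,d
def onz(f,u,v,z):
    o,d=ray(f,u,v);return o+d*(z-o[2])/d[2]
def proj(f,p):
    E=np.array(f['extrinsics']);c=E[:3,:3]@np.array(p)+E[:3,3]
    return f['fx']*c[0]/c[2]+f['cx'],f['fy']*c[1]/c[2]+f['cy']
E
python3 - <<'E'
from h import *
import numpy as np
np.set_printoptions(precision=3,suppress=True)
print(bot.observe())
for n in("top","side"):
    f=grab(n);save(f,n+'0.png',s=1.4);np.save(n+'0.npy',f,allow_pickle=True);print(n,f['fx'],f['cx'],f['cy'],f['extrinsics'],ray(f,280,210)[0])
E
```

```text
pics
{'clock': 0.0, 'qpos': array([ 1.195,  0.522, -0.036,  1.6  ,  0.021,  1.021, -0.113]), 'qd': array([ 0.001, -0.001,  0.   , -0.001, -0.001, -0.001,  0.001]), 'joint_efforts': array([ -0.001, -92.713,   1.98 , -36.993,   0.018,   0.008,   0.   ]), 'position': array([ 0.188, -0.596,  0.231]), 'tool_rot': array([-3.14 ,  0.   ,  0.306]), 'force': array([-0.569,  0.624,  0.232]), 'moment': array([-0.133,  0.002, -0.054]), 'finger_force': 0.0, 'grip_width': 0.08517656310867298}
top 431.1730202097402 273.916796138446 209.41321014811658 [[-0.015 -1.    -0.023  0.294]
 [-0.986  0.019 -0.165  0.577]
 [ 0.165  0.02  -0.986  0.814]
 [ 0.     0.     0.     1.   ]] [0.439 0.267 0.905]
side 415.76589871547776 275.6164371610021 204.38142963967618 [[-0.852 -0.523 -0.011  0.625]
 [-0.311  0.524 -0.793  0.123]
 [ 0.42  -0.673 -0.609  0.831]
 [ 0.     0.     0.     1.   ]] [0.221 0.821 0.61 ]
```

View pics/top0.png

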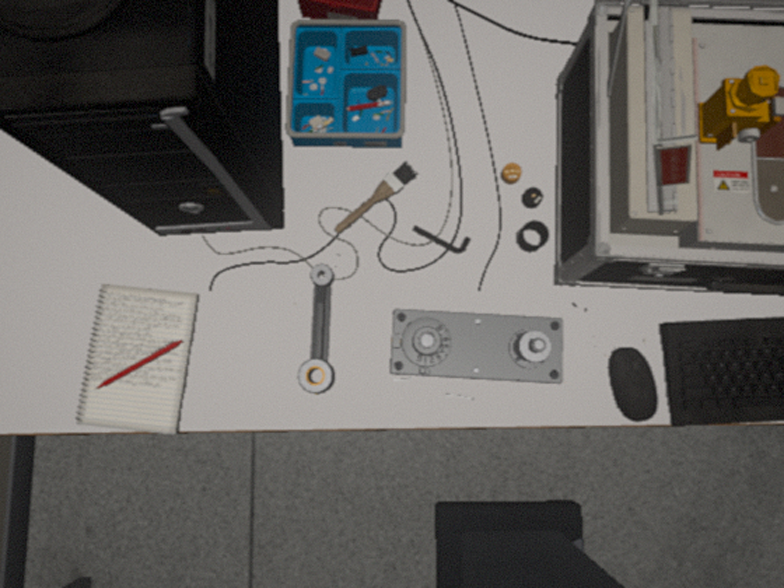

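View pics/side0.png

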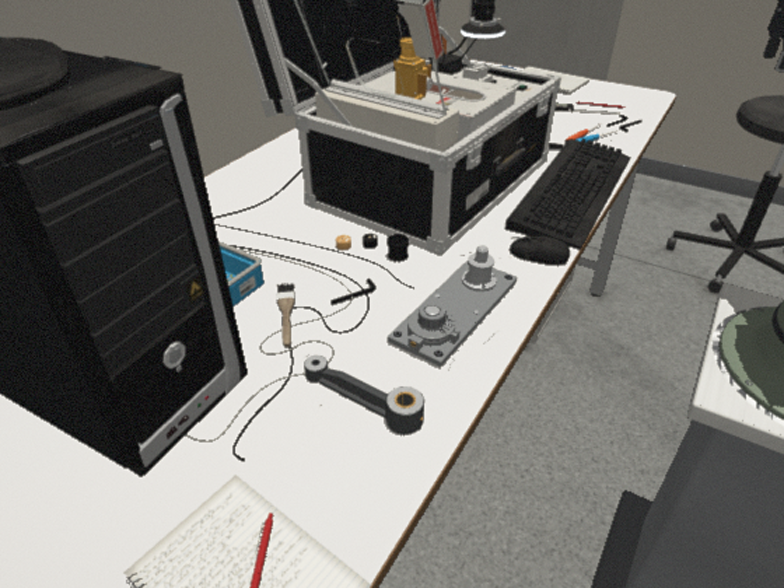

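Top view: the lever lies with its big boss at about (226,268) px and small boss at (229,195). The fixture's rest is at (305,243) and its pin at (383,246). The brush, hex key and loupe lie beyond them. I'll zoom in for detail.

```bash
python3 - <<'E'
from h import *
t=np.load('top0.npy',allow_pickle=True).item();s=np.load('side0.npy',allow_pickle=True).item()
a=cv2.resize(t['pixels'][215:280,270:410],None,fx=5.6,fy=5.6,interpolation=cv2.INTER_CUBIC)
b=cv2.resize(s['pixels'][170:265,270:375],None,fx=4,fy=4,interpolation=cv2.INTER_CUBIC)[:236]
cv2.imwrite('pics/fx_top.png',a[:,:,::-1])
save(t,'lev_top.png',(200,180,250,290),5)
save(s,'fx_side.png',(270,170,375,265),6)
E
```

```text
(no output)
```

View pics/fx_top.png

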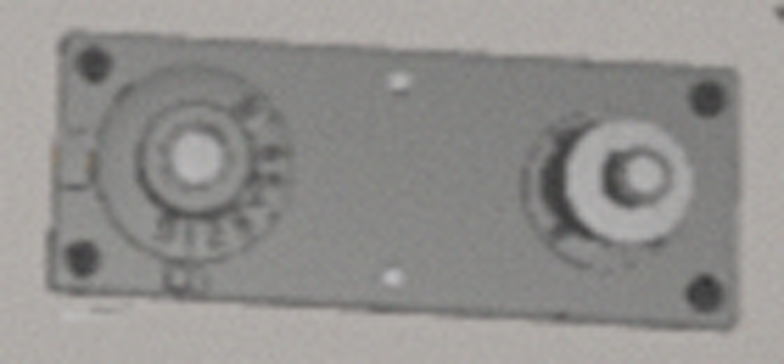

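View pics/fx_side.png

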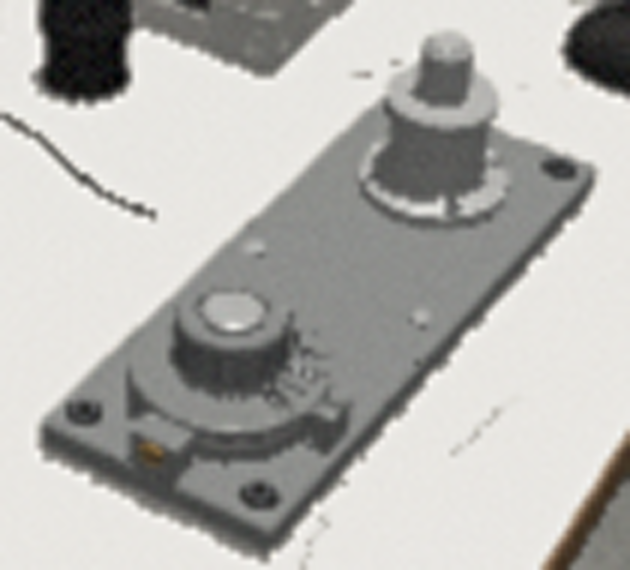

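View pics/lev_top.png

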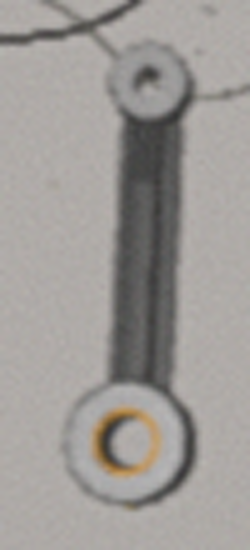

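The zoomed crop (5.6x, top view) shows the digits on the skirt running from 0 at about (165,230) round to 8 at about (248,105). The index block is at (183,280), which suggests the sleeve stands at about 1. Next I measure the geometry.

```bash
python3 - <<'E'
from h import *
np.set_printoptions(precision=4,suppress=True)
t=np.load('top0.npy',allow_pickle=True).item();s=np.load('side0.npy',allow_pickle=True).item()
def cen(f,u,v,lo,hi,w,big=True):
    g=cv2.cvtColor(f['pixels'],cv2.COLOR_RGB2GRAY); u,v=int(round(u)),int(round(v))
    p=cv2.resize(g[v-w:v+w+1,u-w:u+w+1],None,fx=4,fy=4,interpolation=cv2.INTER_CUBIC)
    m=((p>=lo)&(p<=hi)).astype(np.uint8)
    n,l,st,c=cv2.connectedComponentsWithStats(m)
    k=1+np.argmax(st[1:,4]); cs,_=cv2.findContours((l==k).astype(np.uint8),0,cv2.CHAIN_APPROX_NONE)
    e=cv2.fitEllipse(cv2.convexHull(max(cs,key=len)))
    return (np.array(e[0])+.5)/4-.5+[u-w,v-w], np.array(e[1])/4
T=lambda x,y:(270+x/5.6,215+y/5.6)
H=[]
for x,y in((93,65),(707,99),(83,258),(705,293)):
    c,ax=cen(t,*T(x,y),0,75,5); P=onz(t,*c,.016);H.append(P);print('hole',c,ax,P)
H=np.array(H);ctr=H.mean(0);xd=(H[0]-H[1])+(H[2]-H[3]);xd/=np.linalg.norm(xd)
print('fixture ctr',ctr,'xdir',xd,'yaw',np.degrees(np.arctan2(xd[1],xd[0])), 'len',np.linalg.norm(H[0]-H[1]),np.linalg.norm(H[0]-H[2]))
pin=ctr-.075*xd;rest=ctr+.075*xd;print('pin',pin[:2],'rest',rest[:2])
g=cv2.cvtColor(t['pixels'],cv2.COLOR_RGB2GRAY)
for nm,(x,y),z,w,thr in(('seat',(628,180),.060,14,165),('pad',(198,157),.056,7,170)):
    c,ax=cen(t,*T(x,y),thr,255,w);print(nm,c,ax,onz(t,*c,z))
for p,z in((pin,.085),(rest,.056),(rest,.032)):
    q=np.r_[p[:2],z];a=np.array(proj(t,q));b=np.array(proj(s,q));print('proj topcrop',(a-[270,215])*5.6,'sidecrop',(b-[270,170])*6)
for nm,(x,y),z,w in(('big',(127,442),.040,14),('small',(149,82),.024,11)):
    u,v=200+x/5,180+y/5
    print(nm,onz(t,u,v,z), g[int(v)-13:int(v)+14:3,int(u)])
    # bright top vs table: report seg by gradient canny later
# polar unwrapped skirt
q=[]
for r in np.arange(.018,.046,.0005):
    q.append([proj(t,np.r_[rest[0]+r*np.cos(a),rest[1]+r*np.sin(a),.032]) for a in np.radians(np.arange(0,360,.6))])
M=np.array(q,np.float32);pl=cv2.remap(t['pixels'],M[...,0],M[...,1],cv2.INTER_CUBIC)
cv2.imwrite('pics/polar.png',cv2.resize(pl[:,:,::-1],(720,280)))
yi=np.degrees(np.arctan2(xd[1],xd[0]))+90;print('index world az',yi)
E
```

```text
hole [286.344 226.121] [3.1831 5.0308] [0.5525 0.26   0.016 ]
hole [395.9059 232.2639] [4.7392 5.36  ] [0.5357 0.0348 0.016 ]
hole [283.9979 260.7915] [3.8634 4.6638] [0.481  0.2663 0.016 ]
hole [395.2396 266.7054] [4.9661 5.1155] [0.4654 0.0405 0.016 ]
fixture ctr [0.5086 0.1504 0.016 ] xdir [0.0717 0.9974 0.    ] yaw 85.88735355886172 len 0.22581383128690116 0.0717129589084699
pin [0.5033 0.0756] rest [0.514  0.2252]
seat [381.7418 247.143 ] [19.6654 20.8833] [0.5023 0.0756 0.06  ]
pad [304.6139 242.821 ] [7.1116 7.6057] [0.5136 0.2251 0.056 ]
proj topcrop [642.0471 171.3134] sidecrop [445.6771  41.8501]
proj topcrop [193.4641 154.7116] sidecrop [230.9112 310.735 ]
proj topcrop [190.3086 160.6057] sidecrop [228.3385 363.2099]
big [0.4667 0.3833 0.04  ] [ 90 176 163 138 173 172 118 173 159]
small [0.616  0.3768 0.024 ] [172 172 146 141  76 167 155  76  70]
index world az 175.88735355886172
```

View pics/polar.png

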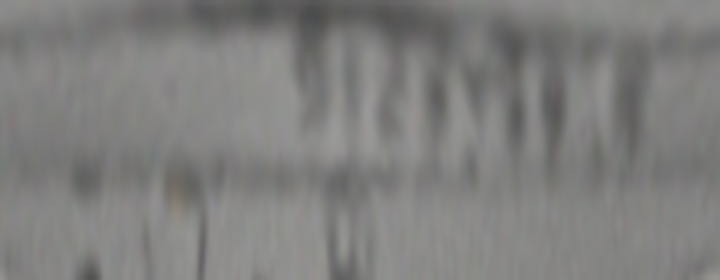

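Polar strip (2 px per degree of azimuth): the index line is at x≈350 and digit "1" sits on it, with 0 at x≈312 and 8 at x≈630. So the sleeve is at 1 and needs −80° about z. The fixture size matches the drawing (holes 226 × 72 mm), and the lever length measures 149.4 mm. Next, the approach to the sleeve.

```bash
Z='[[0,0,0],[0,0,0],[0,0,0],[0,0,0],[0,0,0]]'
python3 -m crank '{"travel":[[2,4,0],[4,8,0],[7,12,0],[9,16,0],[11,20,0]],"turn":[[0,0,0],[0,0,0],[0,0,0],[0,0,0],[0,0,0]],"gripper":[0,0,0,0,0]}' 60
python3 -m crank '{"travel":[[2,4,0],[5,9,0],[7,14,0],[10,19,0],[12,23,0]],"turn":[[0,0,0],[0,0,0],[0,0,0],[0,0,0],[0,0,0]],"gripper":[0,0,0,0,0]}'
python3 -m crank '{"travel":[[1,4,0],[2,9,0],[3,14,0],[4,19,0],[5,23,0]],"turn":[[0,0,0],[0,0,0],[0,0,0],[0,0,0],[0,0,0]],"gripper":[0,0,0,0,0]}'
python3 -c "
from h import *
o=bot.observe();print(o['position'],o['tool_rot'],o['qpos'])"
```

```text
clock: 0.6
position: [0.2987, -0.3941, 0.2311]
tool_rot: [-3.141, 0.0, 0.306]
force: [2.0, -0.8, -0.4]
grip_width: 0.0852
finger_force: 0.0
clock: 1.1
position: [0.4117, -0.1774, 0.2314]
tool_rot: [3.141, -0.0, 0.306]
force: [1.4, -0.5, -0.1]
grip_width: 0.0855
finger_force: 0.0
clock: 1.6
position: [0.461, 0.0532, 0.2313]
tool_rot: [-3.141, -0.0, 0.306]
force: [1.2, -1.4, 0.1]
grip_width: 0.0855
finger_force: 0.0
[0.46102827 0.05317124 0.23134391] [-3.14148256e+00 -4.69027969e-05  3.06482376e-01] [ 0.05929197  0.28359998 -0.36510567  1.99329136  0.12914577  0.88655202
 -1.63863797]
```

```bash

python3 -m crank '{"travel":[[1,4,0],[2,8,0],[3,12,0],[4,15,0],[5.3,17.2,0]],"turn":[[0,0,8],[0,0,16],[0,0,24],[0,0,32],[0,0,40]],"gripper":[0,0,0,0,0]}'
python3 -m crank '{"travel":[[0,0,-2],[0,0,-4],[0,0,-6],[0,0,-8],[0,0,-9]],"turn":[[0,0,8],[0,0,16],[0,0,24],[0,0,32],[0,0,40]],"gripper":[0,0,0,0,0]}'
python3 -m crank '{"travel":[[0,0,0],[0,0,0],[0,0,0],[0,0,0],[0,0,0]],"turn":[[0,0,5],[0,0,10],[0,0,10],[0,0,10],[0,0,10]],"gripper":[0,0.1,0.2,0.2,0.2]}'
python3 -c "
from h import *
o=bot.observe();print(o['position'],o['tool_rot'],o['qpos'],o['grip_width'])"
```

```text
clock: 2.1
position: [0.5139, 0.2251, 0.2311]
tool_rot: [-3.141, -0.0, 1.011]
force: [0.3, -0.5, 0.3]
grip_width: 0.0853
finger_force: 0.0
clock: 2.6
position: [0.5135, 0.2223, 0.1395]
tool_rot: [-3.14, 0.0, 1.708]
force: [0.4, -0.9, -0.6]
grip_width: 0.0855
finger_force: 0.0
clock: 3.1
position: [0.5142, 0.2227, 0.1413]
tool_rot: [3.142, 0.0, 1.874]
force: [0.1, -0.1, -0.2]
grip_width: 0.068
finger_force: 0.0
[0.51419414 0.22269814 0.14130631] [3.14159021e+00 6.66404868e-05 1.87441405e+00] [-0.02617824  0.61811538 -0.6920106   1.8287317   0.50173399  0.87722005
 -0.65386894] 0.06802424404607471
```

```bash

python3 -m crank '{"travel":[[0,0.2,-1.5],[0,0.25,-3],[0,0.25,-4.5],[0,0.25,-6],[0,0.25,-6]],"turn":[[0,0,0],[0,0,0],[0,0,0],[0,0,0],[0,0,0]],"gripper":[0.2,0.2,0.2,0.2,0.2]}'
python3 -m crank '{"travel":[[0,0,-1],[0,0,-2],[0,0,-3],[0,0,-4],[0,0,-4.3]],"turn":[[0,0,0],[0,0,0],[0,0,0],[0,0,0],[0,0,0]],"gripper":[0.2,0.2,0.2,0.2,0.2]}'
python3 - <<'E'
from h import *
o=bot.observe();print(o['position'],o['force'])
t=grab('top');s=grab('side')
a=cv2.resize(t['pixels'][205:285,260:360],(500,400),interpolation=cv2.INTER_CUBIC)
b=cv2.resize(s['pixels'][200:280,270:330],(300,400),interpolation=cv2.INTER_CUBIC)
cv2.imwrite('pics/g1.png',np.hstack([a,b])[:,:,::-1])
E
```

```text
clock: 3.6
position: [0.5131, 0.2247, 0.0789]
tool_rot: [-3.138, 0.0, 1.877]
force: [0.4, 0.5, 1.1]
grip_width: 0.0685
finger_force: 0.0
clock: 4.1
position: [0.5137, 0.225, 0.0371]
tool_rot: [-3.14, 0.0, 1.877]
force: [-0.4, -0.0, 0.5]
grip_width: 0.0681
finger_force: 0.0
[0.51374687 0.22499355 0.03707142] [-0.39742386 -0.01326263  0.51407415]
```

View pics/g1.png

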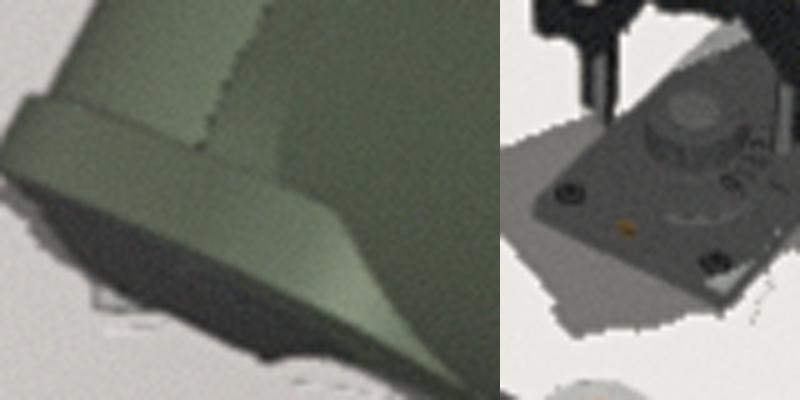

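Side view: the open fingers straddle the grip, with the far finger's tip at about (608,125) in the crop, and the forces are near zero. I close, then turn.

```bash

python3 -m crank '{"travel":[[0,0,0],[0,0,0],[0,0,0],[0,0,0],[0,0,0]],"turn":[[0,0,0],[0,0,0],[0,0,0],[0,0,0],[0,0,0]],"gripper":[0.4,0.6,0.8,0.8,0.8]}' 60
python3 -m crank '{"travel":[[0,0,0],[0,0,0],[0,0,0],[0,0,0],[0,0,0]],"turn":[[0,0,0],[0,0,0],[0,0,0],[0,0,0],[0,0,0]],"gripper":[0.8,0.8,0.8,0.8,0.8]}' 60
python3 -c "
from h import *
o=bot.observe();print(o['position'],o['moment'],o['qpos'])"
```

```text
clock: 4.7
position: [0.5143, 0.2253, 0.0391]
tool_rot: [3.141, 0.0, 1.876]
force: [-3.6, -1.8, 10.8]
grip_width: 0.0375
finger_force: 58.9
clock: 5.2
position: [0.5143, 0.2253, 0.0391]
tool_rot: [3.141, 0.0, 1.877]
force: [-4.1, -0.2, 10.9]
grip_width: 0.0375
finger_force: 58.9
[0.51430734 0.22525388 0.03907902] [-0.40933127  0.84121943 -0.01302621] [-0.10528961  0.76225356 -0.58852954  1.87692816  0.63933846  0.69852935
 -0.76671599]
```

```bash

python3 -m crank '{"travel":[[0,0,0],[0,0,0],[0,0,0.5],[0,0,0.5],[0,0,0.5]],"turn":[[0,0,0],[0,0,0],[0,0,0],[0,0,0],[0,0,0]],"gripper":[0.3,0.3,0.3,0.8,0.8]}' 60
python3 -m crank '{"travel":[[0,0,0],[0,0,0],[0,0,0],[0,0,0],[0,0,0]],"turn":[[0,0,0],[0,0,0],[0,0,0],[0,0,0],[0,0,0]],"gripper":[0.8,0.8,0.8,0.8,0.8]}' 60
python3 -m crank '{"travel":[[0,0,0],[0,0,0],[0,0,0],[0,0,0],[0,0,0]],"turn":[[0,0,-5],[0,0,-10],[0,0,-15],[0,0,-20],[0,0,-20]],"gripper":[0.8,0.8,0.8,0.8,0.8]}' 60
python3 -c "
from h import *
o=bot.observe();print(o['position'],o['moment'],o['qpos'])"
```

```text
clock: 5.7
position: [0.5143, 0.2253, 0.044]
tool_rot: [3.141, 0.0, 1.876]
force: [-5.9, -4.6, 20.6]
grip_width: 0.0371
finger_force: 57.7
clock: 6.2
position: [0.5143, 0.2253, 0.0441]
tool_rot: [3.141, 0.0, 1.876]
force: [-4.7, -2.8, 16.7]
grip_width: 0.037
finger_force: 58.0
clock: 6.7
position: [0.5145, 0.2253, 0.0441]
tool_rot: [3.14, 0.0, 1.524]
force: [-2.7, -3.0, 16.5]
grip_width: 0.0373
finger_force: 58.5
[0.51454222 0.22532784 0.0441217 ] [-0.57772737  0.65539492 -0.07722382] [-0.15946775  0.73440571 -0.5084007   1.87834535  0.55329847  0.67151523
 -1.0483888 ]
```

```bash

python3 -m crank '{"travel":[[0,0,0],[0,0,0],[0,0,0],[0,0,0],[0,0,0]],"turn":[[0,0,-6],[0,0,-12],[0,0,-18],[0,0,-24],[0,0,-30]],"gripper":[0.8,0.8,0.8,0.8,0.8]}' 60
python3 -m crank '{"travel":[[0,0,0],[0,0,0],[0,0,0],[0,0,0],[0,0,0]],"turn":[[0,0,-6],[0,0,-12],[0,0,-18],[0,0,-24],[0,0,-30]],"gripper":[0.8,0.8,0.8,0.8,0.8]}' 60
python3 -m crank '{"travel":[[0,0,0],[0,0,0],[0,0,0],[0,0,0],[0,0,0]],"turn":[[0,0,0],[0,0,0],[0,0,0],[0,0,0],[0,0,0]],"gripper":[0.8,0.8,0.8,0.8,0.8]}' 60
python3 -c "
from h import *
o=bot.observe();print(o['position'],o['moment'],o['tool_rot'],o['qpos'])"
```

```text
clock: 7.2
position: [0.5149, 0.2252, 0.0441]
tool_rot: [3.14, -0.001, 0.999]
force: [-1.1, -3.5, 15.4]
grip_width: 0.0375
finger_force: 58.7
clock: 7.7
position: [0.5151, 0.2249, 0.0441]
tool_rot: [3.141, -0.002, 0.475]
force: [0.5, -3.7, 13.5]
grip_width: 0.0373
finger_force: 58.6
clock: 8.2
position: [0.5151, 0.2249, 0.0441]
tool_rot: [3.141, -0.002, 0.48]
force: [0.8, -4.7, 13.4]
grip_width: 0.0373
finger_force: 58.8
[0.51512943 0.2249246  0.04413282] [-0.88609509 -0.13648552 -0.03042703] [ 3.14083874e+00 -1.55668772e-03  4.79703404e-01] [-0.34404805  0.69523014 -0.24301453  1.88802873  0.28228364  0.58994997
 -1.85952278]
```

```bash

python3 -m crank '{"travel":[[0,0,0],[0,0,0],[0,0,0],[0,0,0],[0,0,0]],"turn":[[0,0,0],[0,0,0],[0,0,0],[0,0,0],[0,0,0]],"gripper":[0.3,0.2,0.2,0.2,0.2]}' 60
python3 -m crank '{"travel":[[0,0,0],[0,0,2],[0,0,5],[0,0,9],[0,0,13]],"turn":[[0,0,0],[0,0,0],[0,0,0],[0,0,0],[0,0,0]],"gripper":[0.2,0.2,0.2,0.2,0.2]}'
python3 -m crank '{"travel":[[0,4,0],[0,8,0],[0,12,0],[0,15,0],[0,15,0]],"turn":[[0,0,-8],[0,0,-16],[0,0,-24],[0,0,-30],[0,0,-30]],"gripper":[0.2,0.2,0.2,0.2,0.2]}'
python3 - <<'E'
from h import *
o=bot.observe();print(o['position'],o['tool_rot'],o['qpos'],o['force'])
t=grab('top');s=grab('side')
rest=np.array([.514,.2252])
def pol(f):
    M=np.array([[proj(f,np.r_[rest[0]+r*np.cos(a),rest[1]+r*np.sin(a),.032]) for a in np.radians(np.arange(0,360,.6))] for r in np.arange(.018,.046,.0005)],np.float32)
    return cv2.resize(cv2.remap(f['pixels'],M[...,0],M[...,1],cv2.INTER_CUBIC),(720,180))
b=cv2.resize(s['pixels'][200:260,270:375],(720,300),interpolation=cv2.INTER_CUBIC)
b=cv2.resize(s['pixels'][205:255,280:340],(360,240),interpolation=cv2.INTER_CUBIC)
c=cv2.resize(t['pixels'][220:270,275:335],(360,240),interpolation=cv2.INTER_CUBIC)
cv2.imwrite('pics/p2.png',np.vstack([pol(t),pol(s),np.hstack([b,c])])[:,:,::-1])
E
```

```text
clock: 8.7
position: [0.5141, 0.2252, 0.0432]
tool_rot: [-3.141, 0.0, 0.48]
force: [0.5, -0.0, 0.3]
grip_width: 0.0682
finger_force: 0.0
clock: 9.2
position: [0.5138, 0.2251, 0.1745]
tool_rot: [-3.141, 0.001, 0.481]
force: [1.5, -0.1, 0.6]
grip_width: 0.0684
finger_force: 0.0
clock: 9.7
position: [0.5124, 0.3801, 0.173]
tool_rot: [-3.14, 0.001, -0.042]
force: [-1.1, -0.6, -0.2]
grip_width: 0.0685
finger_force: 0.0
[0.51242538 0.38009916 0.17296443] [-3.13965495e+00  7.85231966e-04 -4.21739963e-02] [-0.61319515  0.6075495  -0.17662153  1.61253058  0.12291146  0.931622
 -2.44514747] [-1.12753104 -0.64089085 -0.16190482]
```

View pics/p2.png

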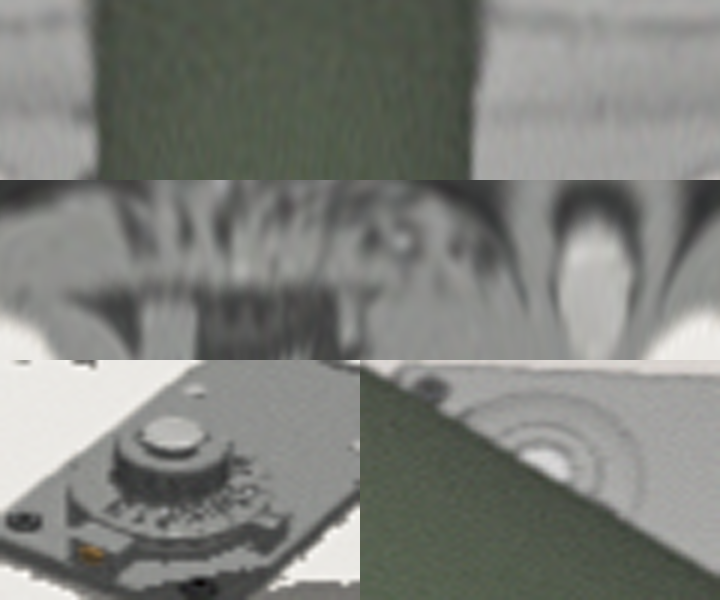

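Side crop and its polar strip (2 px/deg): digits now span x≈140–490, i.e. about 70–245°, as expected for 5 at the index, where 0 sits at 76° and 8 at 235°. I'll check numerically and verify the lever position in the side view.

```bash
python3 - <<'E'
from h import *
np.set_printoptions(precision=4,suppress=True)
t=np.load('top0.npy',allow_pickle=True).item();s=np.load('side0.npy',allow_pickle=True).item()
def orange(f,u,v,w=18):
    p=f['pixels'][v-w:v+w,u-w:u+w].astype(int);m=(p[...,0]-p[...,2]>50)
    y,x=np.nonzero(m);e=cv2.minEnclosingCircle(np.c_[x,y].astype(np.float32));return np.array(e[0])+[u-w,v-w],e[1],m.sum()
for f,u,v in((t,226,268),(s,289,286)):
    c,r,n=orange(f,u,v);print(c,r,n,onz(f,*c,.040))
# small boss hole: dark centroid
for f,u,v in((t,229.8,196.4),(s,225.7,258.6)):
    g=cv2.cvtColor(f['pixels'],cv2.COLOR_RGB2GRAY).astype(float);u0,v0=int(round(u)),int(round(v))
    p=g[v0-4:v0+5,u0-4:u0+5];w=np.clip(125-p,0,None);yy,xx=np.mgrid[v0-4:v0+5,u0-4:u0+5]
    c=np.array([(w*xx).sum()/w.sum(),(w*yy).sum()/w.sum()]);print('small',c,onz(f,*c,.024),onz(f,u,v,.024))
# digits profile in side view now and at start
n=grab('side');rest=np.array([.514,.2252])
a=np.arange(40,300,4)
def prof(f):
    M=np.array([[proj(f,np.r_[rest[0]+r*np.cos(x),rest[1]+r*np.sin(x),.032]) for x in np.radians(np.arange(40,300,1))] for r in np.arange(.025,.033,.001)],np.float32)
    g=cv2.remap(cv2.cvtColor(f['pixels'],cv2.COLOR_RGB2GRAY),M[...,0],M[...,1],cv2.INTER_LINEAR).astype(float)
    return g.std(0)
A,B=prof(s),prof(n)
for k in range(120,260,5): print(40+k-0,'',end='')
print();print('start',[(40+i,int(A[i:i+5].mean())) for i in range(60,255,5)]);print('now',[(40+i,int(B[i:i+5].mean())) for i in range(60,255,5)])
E
```

```text
[224.69 267.76] 6.795223236083984 62 [0.468  0.3848 0.04  ]
[292.1857 290.1857] 12.46538257598877 66 [0.4587 0.3897 0.04  ]
small [228.8729 194.6648] [0.6198 0.3787 0.024 ] [0.616  0.3768 0.024 ]
small [225.1976 258.5346] [0.6193 0.3754 0.024 ] [0.6184 0.3751 0.024 ]
160 165 170 175 180 185 190 195 200 205 210 215 220 225 230 235 240 245 250 255 260 265 270 275 280 285 290 295 
start [(100, 2), (105, 1), (110, 2), (115, 5), (120, 4), (125, 0), (130, 1), (135, 2), (140, 1), (145, 2), (150, 4), (155, 7), (160, 11), (165, 11), (170, 3), (175, 6), (180, 10), (185, 5), (190, 3), (195, 6), (200, 10), (205, 7), (210, 3), (215, 2), (220, 5), (225, 12), (230, 13), (235, 20), (240, 23), (245, 18), (250, 13), (255, 9), (260, 3), (265, 2), (270, 7), (275, 4), (280, 3), (285, 1), (290, 3)]
now [(100, 3), (105, 13), (110, 19), (115, 11), (120, 8), (125, 3), (130, 7), (135, 8), (140, 11), (145, 5), (150, 6), (155, 6), (160, 6), (165, 11), (170, 10), (175, 9), (180, 12), (185, 17), (190, 8), (195, 7), (200, 10), (205, 8), (210, 5), (215, 2), (220, 4), (225, 12), (230, 12), (235, 6), (240, 8), (245, 11), (250, 12), (255, 8), (260, 4), (265, 0), (270, 2), (275, 13), (280, 27), (285, 28), (290, 21)]
```

```bash

python3 -m crank '{"travel":[[0.35,0.15,-3],[0.35,0.15,-6],[0.35,0.15,-9],[0.35,0.15,-11],[0.35,0.15,-11]],"turn":[[0,0,-0.5],[0,0,-0.5],[0,0,-0.5],[0,0,-0.5],[0,0,-0.5]],"gripper":[0.2,0.2,0.2,0.2,0.2]}'
python3 -c "
from h import *
o=bot.observe();print(o['position'],o['tool_rot'],o['qpos'])
s=grab('side');t=grab('top')
a=cv2.resize(s['pixels'][195:315,200:310],(550,600),interpolation=cv2.INTER_CUBIC)
cv2.imwrite('pics/l1.png',a[:,:,::-1])"
```

```text
clock: 10.35
position: [0.517, 0.3744, 0.0609]
tool_rot: [3.138, 0.003, -0.053]
force: [-0.2, -0.5, 0.6]
grip_width: 0.0683
finger_force: 0.0
[0.51697295 0.37444064 0.06089433] [ 3.13849168e+00  2.99483188e-03 -5.27651061e-02] [-0.62884057  0.75328481 -0.13824464  1.67136971  0.14178772  0.73105967
 -2.45982077]
```

View pics/l1.png

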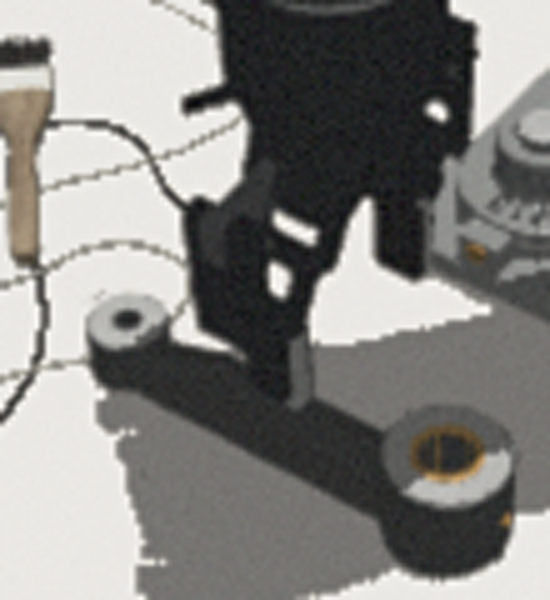

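Side crop: the gripper is above the rib, with the near finger at (290,390) on the left side of the lever and the far one clear of the fixture. TCP y reads 7 mm off target, so I correct it and re-read.

```bash

python3 -m crank '{"travel":[[0,0,0],[0,0,0],[0,0,0],[0,0,0],[0,0,0]],"turn":[[0,0,0],[0,0,0],[0,0,0],[0,0,0],[0,0,0]],"gripper":[0.2,0.2,0.2,0.2,0.2]}'
python3 -c "
from h import *
o=bot.observe();print(o['position'],o['tool_rot'],o['qpos'])"
```

```text
clock: 10.95
position: [0.5178, 0.3767, 0.0635]
tool_rot: [-3.141, -0.0, -0.052]
force: [0.5, 0.4, -0.3]
grip_width: 0.068
finger_force: 0.0
[0.51778088 0.37674826 0.06353067] [-3.14140384e+00 -2.27610894e-04 -5.19943053e-02] [-0.6304292   0.75017718 -0.13869353  1.66904861  0.14155507  0.7318766
 -2.46057895]
```

```bash

python3 -m crank '{"travel":[[-0.2,0.5,-1],[-0.2,0.5,-2],[-0.2,0.5,-3],[-0.2,0.5,-3.5],[-0.2,0.5,-3.5]],"turn":[[0,0,0],[0,0,0],[0,0,0],[0,0,0],[0,0,0]],"gripper":[0.2,0.2,0.2,0.2,0.2]}'
python3 -m crank '{"travel":[[0,0,-0.5],[0,0,-1],[0,0,-1.4],[0,0,-1.7],[0,0,-1.7]],"turn":[[0,0,0],[0,0,0],[0,0,0],[0,0,0],[0,0,0]],"gripper":[0.2,0.2,0.2,0.2,0.2]}'
python3 -m crank '{"travel":[[0,0,0],[0,0,0],[0,0,0],[0,0,0],[0,0,0]],"turn":[[0,0,0],[0,0,0],[0,0,0],[0,0,0],[0,0,0]],"gripper":[0.2,0.2,0.2,0.2,0.2]}'
```

```text
clock: 11.45
position: [0.5152, 0.3813, 0.0271]
tool_rot: [3.14, 0.001, -0.052]
force: [0.6, -0.2, 0.3]
grip_width: 0.0681
finger_force: 0.0
clock: 11.95
position: [0.5155, 0.3816, 0.0109]
tool_rot: [3.141, 0.0, -0.052]
force: [-0.5, 0.4, 0.1]
grip_width: 0.0685
finger_force: 0.0
clock: 12.45
position: [0.5158, 0.3818, 0.0114]
tool_rot: [-3.141, -0.0, -0.052]
force: [0.4, 0.1, -0.4]
grip_width: 0.0683
finger_force: 0.0
```

Centred. I close at 100 N and lift slightly.

```bash

python3 -m crank '{"travel":[[0,0,0],[0,0,0],[0,0,0],[0,0,0],[0,0,0]],"turn":[[0,0,0],[0,0,0],[0,0,0],[0,0,0],[0,0,0]],"gripper":[0.4,0.6,0.75,0.9,1]}' 100
python3 -m crank '{"travel":[[0,0,0],[0,0,0],[0,0,0],[0,0,0],[0,0,0]],"turn":[[0,0,0],[0,0,0],[0,0,0],[0,0,0],[0,0,0]],"gripper":[1,1,1,1,1]}' 100
python3 -m crank '{"travel":[[0,0,0.5],[0,0,1],[0,0,2],[0,0,3],[0,0,3]],"turn":[[0,0,0],[0,0,0],[0,0,0],[0,0,0],[0,0,0]],"gripper":[1,1,1,1,1]}'
python3 -c "
from h import *
o=bot.observe();print(o['position'],o['tool_rot'],o['moment'],o['force'])"
```

```text
clock: 12.95
position: [0.5157, 0.3818, 0.0116]
tool_rot: [-3.141, -0.0, -0.052]
force: [-1.1, -0.7, 5.3]
grip_width: 0.0097
finger_force: 98.7
clock: 13.45
position: [0.5158, 0.3818, 0.0116]
tool_rot: [-3.141, -0.0, -0.052]
force: [-0.8, -0.8, 5.0]
grip_width: 0.0095
finger_force: 98.7
clock: 13.95
position: [0.5165, 0.3823, 0.0432]
tool_rot: [-3.14, -0.002, -0.052]
force: [-0.0, 0.5, -6.3]
grip_width: 0.0095
finger_force: 98.1
[0.51648826 0.38225513 0.04316676] [-3.13994978e+00 -1.81970901e-03 -5.21453060e-02] [-0.01857369 -0.04376225  0.03527057] [-0.04470764  0.52043865 -6.31318671]
```

```bash

python3 -m crank '{"travel":[[0,0,3],[0,0,6],[0,0,9],[0,0,12],[0,0,12]],"turn":[[0,0,0],[0,0,0],[0,0,0],[0,0,0],[0,0,0]],"gripper":[1,1,1,1,1]}'
python3 -m crank '{"travel":[[0,-3,0],[0,-6,0],[0,-9,0],[0,-12,0],[0,-14,0]],"turn":[[0,0,4],[0,0,10],[0,0,16],[0,0,22],[0,0,28]],"gripper":[1,1,1,1,1]}'
python3 -m crank '{"travel":[[0,-2,0],[-0.2,-4,0],[-0.4,-6,0],[-0.6,-8,0],[-0.8,-9,0]],"turn":[[0,0,6],[0,0,12],[0,0,18],[0,0,24],[0,0,30]],"gripper":[1,1,1,1,1]}'
python3 -m crank '{"travel":[[0,-0.5,0],[0,-1,0],[0,-1.5,0],[0,-2,0],[0,-2.5,0]],"turn":[[0,0,6],[0,0,12],[0,0,18],[0,0,24],[0,0,29]],"gripper":[1,1,1,1,1]}'
python3 -m crank '{"travel":[[0,0,0],[0,0,0],[0,0,0],[0,0,0],[0,0,0]],"turn":[[0,0,0],[0,0,0],[0,0,0],[0,0,0],[0,0,0]],"gripper":[1,1,1,1,1]}'
python3 - <<'E'
from h import *
o=bot.observe();print(o['position'],np.degrees(o['tool_rot']),o['qpos'],o['moment'])
E
```

```text
clock: 14.45
position: [0.5172, 0.3829, 0.1654]
tool_rot: [-3.137, -0.004, -0.052]
force: [1.5, 0.9, -5.8]
grip_width: 0.0093
finger_force: 99.1
clock: 14.95
position: [0.5153, 0.2391, 0.1602]
tool_rot: [3.141, 0.002, 0.44]
force: [0.6, -1.2, -5.5]
grip_width: 0.0093
finger_force: 99.1
clock: 15.45
position: [0.5072, 0.1496, 0.1603]
tool_rot: [-3.141, 0.001, 0.963]
force: [-0.1, -0.5, -5.9]
grip_width: 0.0094
finger_force: 99.1
clock: 15.95
position: [0.5072, 0.1263, 0.1604]
tool_rot: [-3.14, 0.0, 1.471]
force: [-0.6, 0.1, -5.7]
grip_width: 0.0095
finger_force: 99.1
clock: 16.45
position: [0.5076, 0.127, 0.1613]
tool_rot: [-3.142, -0.0, 1.466]
force: [-0.1, 0.5, -6.5]
grip_width: 0.0095
finger_force: 99.1
[0.50764423 0.12699923 0.16125841] [-1.79999227e+02 -3.51738613e-03  8.40005933e+01] [ 0.03452645  0.49654882 -0.52477046  1.91455645  0.33347758  0.81685136
 -0.77382679] [ 0.04771498  0.04006325 -0.00813311]
```

```bash

python3 -m crank '{"travel":[[-0.1,-0.25,-0.6],[-0.1,-0.25,-1.3],[-0.1,-0.25,-2],[-0.1,-0.25,-2.7],[-0.1,-0.25,-3.2]],"turn":[[0,0,1],[0,0,1.9],[0,0,1.9],[0,0,1.9],[0,0,1.9]],"gripper":[1,1,1,1,1]}'
python3 -m crank '{"travel":[[0,0,0],[0,0,0],[0,0,0],[0,0,0],[0,0,0]],"turn":[[0,0,0],[0,0,0],[0,0,0],[0,0,0],[0,0,0]],"gripper":[1,1,1,1,1]}'
python3 - <<'E'
from h import *
np.set_printoptions(precision=4,suppress=True)
o=bot.observe();p=o['position'];print(p,np.degrees(o['tool_rot']))
s=grab('side');t=grab('top');np.save('sF.npy',s,allow_pickle=True);np.save('tF.npy',t,allow_pickle=True)
im=s['pixels'].copy()
zu=p[2]-.0116;y=o['tool_rot'][2];d=np.array([np.cos(y),np.sin(y)])
big=p[:2]-.049*d;sm=p[:2]+.101*d
print('pred big',big,'small',sm,'z',zu)
print('side proj bigtop',proj(s,[*big,zu+.04]),'smalltop',proj(s,[*sm,zu+.024]),'topview',proj(t,[*big,zu+.04]),proj(t,[*sm,zu+.024]))
q=(270,130,376,260)
a=cv2.resize(im[130:260,265:385],(554,600),interpolation=cv2.INTER_CUBIC)
b=cv2.resize(t['pixels'][200:290,270:410],(246,158))
b=np.vstack([b,np.zeros((442,246,3),np.uint8)])
cv2.imwrite('pics/F.png',np.hstack([a,b])[:,:,::-1])
for n,f in(('side',s),('top',t)):
    m=(f['pixels'][...,0].astype(int)-f['pixels'][...,2]>50).astype(np.uint8);k,l,st,c=cv2.connectedComponentsWithStats(m)
    print(n,[(c[i].round(1),st[i].tolist()) for i in range(1,k) if st[i,4]>4 and 250<c[i][0]<420 and 120<c[i][1]<300])
E
```

```text
clock: 16.95
position: [0.5065, 0.1242, 0.1284]
tool_rot: [-3.141, 0.0, 1.499]
force: [0.3, 0.2, -6.3]
grip_width: 0.0097
finger_force: 99.2
clock: 17.45
position: [0.5068, 0.1242, 0.1295]
tool_rot: [3.141, -0.0, 1.499]
force: [0.4, 0.1, -6.6]
grip_width: 0.0093
finger_force: 99.2
[0.5068 0.1242 0.1295] [179.9821  -0.0034  85.914 ]
pred big [0.5033 0.0753] small [0.514 0.225] z 0.11787962406007066
side proj bigtop (np.float64(347.3518253187308), np.float64(148.71137576482244)) smalltop (np.float64(310.2123515325588), np.float64(187.83937071302913)) topview (np.float64(394.555731458128), np.float64(242.09003124990542)) (np.float64(306.9956671299983), np.float64(238.32877301154866))
side []
top [(array([365.1, 122.3]), [359, 116, 13, 14, 130])]
```

View pics/F.png

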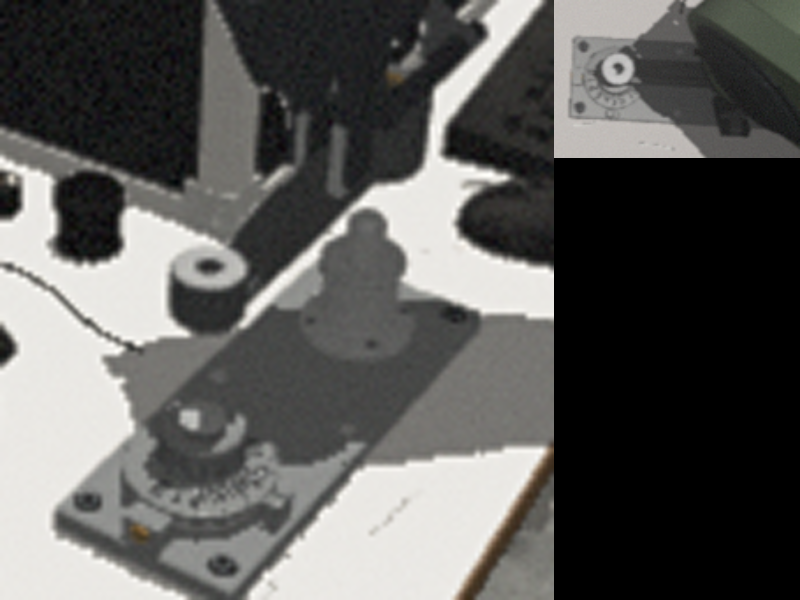

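Final side crop: the lever is level. The small boss top at crop (209,267) is px (310.3,187.8), against a predicted (310.2,187.8). The pin stands under the big boss, and the inset shows the small boss over the sleeve. Last, numeric checks of the small boss from the top and of the digit span.

```bash
python3 - <<'E'
from h import *
np.set_printoptions(precision=4,suppress=True)
t=np.load('tF.npy',allow_pickle=True).item();t0=np.load('top0.npy',allow_pickle=True).item()
g=cv2.cvtColor(t['pixels'],cv2.COLOR_RGB2GRAY)
p=cv2.resize(g[222:258,290:325],None,fx=4,fy=4,interpolation=cv2.INTER_CUBIC)
m=(p>180).astype(np.uint8);k,l,st,c=cv2.connectedComponentsWithStats(m)
for i in range(1,k):
    if st[i,4]>100:
        cs,_=cv2.findContours((l==i).astype(np.uint8),0,2);e=cv2.fitEllipse(cv2.convexHull(cs[0]))
        q=(np.array(e[0])+.5)/4-.5+[290,222];print(q,np.array(e[1])/4,onz(t,*q,.1419))
rest=np.array([.514,.2252])
def prof(f):
    M=np.array([[proj(f,np.r_[rest[0]+r*np.cos(x),rest[1]+r*np.sin(x),.032]) for x in np.radians(np.arange(0,360,1))] for r in np.arange(.026,.033,.001)],np.float32)
    return cv2.remap(cv2.cvtColor(f['pixels'],cv2.COLOR_RGB2GRAY),M[...,0],M[...,1],cv2.INTER_LINEAR).astype(float).mean(0)
A,B=prof(t0),prof(t)
hp=lambda x:x-cv2.GaussianBlur(x[None],(0,0),12,borderType=cv2.BORDER_REFLECT)[0]
A,B=hp(A),hp(B)
print('start',[(i,int(A[i:i+4].mean())) for i in range(140,340,4)]);print('now',[(i,int(B[i:i+4].mean())) for i in range(52,272,4)])
for s in range(0,161,10):
    a=np.arange(max(148,100+s),325);a=a[(a-s<250)&(a-s>100)];print(s,round(np.corrcoef(A[a],B[a-s])[0,1],2) if len(a)>30 else '',end='; ')
E
```

```text
[305.9785 238.8022] [16.0967 16.3278] [0.5132 0.2268 0.1419]
start [(140, 4), (144, 4), (148, -1), (152, -7), (156, -8), (160, -4), (164, 5), (168, 7), (172, -3), (176, -4), (180, 6), (184, 10), (188, -1), (192, -8), (196, -6), (200, 2), (204, 11), (208, 7), (212, -6), (216, -15), (220, -8), (224, 6), (228, 11), (232, 2), (236, -4), (240, 0), (244, 7), (248, 5), (252, -5), (256, -14), (260, -2), (264, 13), (268, 7), (272, -11), (276, -17), (280, -6), (284, 6), (288, 8), (292, 6), (296, 5), (300, 10), (304, 4), (308, -6), (312, -14), (316, -14), (320, -3), (324, 4), (328, 5), (332, 4), (336, 2)]
now [(52, 1), (56, 2), (60, 4), (64, 5), (68, -3), (72, -15), (76, -11), (80, -2), (84, 8), (88, 7), (92, -5), (96, -1), (100, 10), (104, 11), (108, -3), (112, -18), (116, -15), (120, 4), (124, 16), (128, 11), (132, -4), (136, -17), (140, -8), (144, 9), (148, 11), (152, 3), (156, -5), (160, -6), (164, 6), (168, 12), (172, 1), (176, -14), (180, -5), (184, 8), (188, 3), (192, -7), (196, -10), (200, -4), (204, 9), (208, 15), (212, 11), (216, 1), (220, 1), (224, 16), (228, 18), (232, 8), (236, -9), (240, -21), (244, -19), (248, -15), (252, -7), (256, 10), (260, 17), (264, 6), (268, -3)]
0 0.36; 10 -0.28; 20 0.41; 30 -0.32; 40 0.46; 50 -0.65; 60 0.41; 70 -0.3; 80 0.69; 90 -0.65; 100 0.41; 110 -0.52; 120 0.49; 130 -0.5; 140 0.64; 150 -0.55; 160 0.36;
```

```bash
python3 -c "
from h import *
o=bot.observe();print(o['clock'],o['position'],o['finger_force']);print(bot.job_done())"
```

```text
17.55 [0.50674828 0.12420692 0.12939887] 99.1734266281128
the job is handed in; nothing more can be done
None
```

The sleeve is clicked in at 5, and the gripper is holding the lever level over the fixture, about 33 mm clear of the pin, with the small end about 2 mm off the rest axis; the job was handed in at 17.6 s, and no verdict came back.

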